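Open the plaque clamp of the flatbed printer and hold it on the size mark

ROBOT

A 6-joint arm with a two-finger parallel gripper is mounted at the origin on the work surface. World frame = base frame: x ahead of the robot, y to its left, z up, the work surface at z = 0. Lengths are in m, angles in degrees, forces in N, time in s.
With the tool pointing down it reaches from about 0.375 to 0.9 m from the base axis. Payload 3.1 kg.
Tool frame: the origin (TCP) lies on the centre line of the jaws, within the pads' length; the fingertips stand 25 mm ahead of it and the grasp point (between the pads) lies 6 mm ahead of it; z points along the fingers, y is the line along which they close (so a half turn about z gives the same grasp; the last joint's range is limited). The gripper opens to 87 mm and grips with 3 to 60 N. Pads are 19 mm wide; open, the fingers measure 117 mm over their backs; the gripper's body (75 mm by 190 mm) begins 51 mm behind the grasp point.
Start: joints at [-85.743, 30.224, 82.088, -0, 67.689, -10.227], TCP at [0.156, -0.605, 0.248] pointing down, gripper open.
Joint ranges: [-176.69, 176.69], [-43.24, 126.21], [12.49, 139.97], [-82, 262], [0, 151.66], [-163.58, 163.58]. Speed limits (degrees/s): [159.86, 159.86, 180, 180, 180, 180].

INTERFACE

Orientations are given as a 3x3 rotation matrix whose columns are the frame's x, y, z axes.
In Python, from rig import bot, cams, models gives the robot as it stands. The module is installed in compiled form; this text tells all that it offers.
- The arm moves only by the shell command python3 -m handwheel 'ROWS' [OPENING]. ROWS is JSON, a list of rows, each a list of 6 numbers: the shift along the world's x, y, z each as a share of 1 m, from -1 to 1, then the turn, a rotation vector about the world's x, y, z each as a share of 2 rad, from -1 to 1. In form: [[dx, dy, dz, wx, wy, wz], ...]. A call has exactly 8 rows; each row is the pose to reach, as a shift and turn from the pose commanded when the call began; what a row does not reach only later rows make up. A row lasts 1/12 s, in which the tool goes at most 41.7 mm and 7.16 degrees, less where a joint would pass 70% of its speed; a pose out of reach is approached as far as the arm can. A call with a number of a shift or a turn outside -1 to 1 is refused whole. A call with a gripper value outside its range is refused whole. OPENING is the opening, from -1 (shut) to 1 (fully open), so that 0 is half open, set as the call begins (- or left out, the last holds). The fingers move at their own pace and stop on an object; the grip force is fixed at half the most. Time passes only in rows, so rows that repeat a pose let the fingers close, or fill a call up. It gives the time, the measured TCP pose, the force, the opening and the grip force at its end, in the units of the state.
- bot.read_state(): the state, without advancing time (a new reading comes with each control period).
- cams.capture(name): name is "scene" or "top" or "wrist"; returns (picture, depth): 400x640x3 uint8, blue, green, red; 400x640 float32, m along the optical axis (not along the pixel's ray), 0 where there is no reading.
- cams.calibration(name): a dict with "mtx" (3x3 intrinsics, pixels), "dist_coeffs" ([k1, k2, p1, p2, k3] as OpenCV has them; the pictures are not rectified), "R" (3x3) and "t" (3): a world point X has camera coordinates R X + t; the wrist camera has in their place "tool_from_camera" (4x4, takes a point from camera to tool coordinates, whose origin is the TCP and whose axes are the flange's). Camera axes: x right, y down, z forward; pixel columns grow to the right and rows downward; lengths in m; the calibration is good to about 2 mm. A picture is of the moment at which its call begins: read the wrist's pose just before it. calibration takes no time and is no camera call.
- bot.hand_in(): hands the job in; it is judged then, once.
Trained networks look in the newest picture that a camera, given by its name, has taken for a name from the list of things; names that differ only in an ending like _2 or _b are one class to them, and where a whole thing is asked for, a point or a joint stands for the part that bears it (a point fixed in the world has none). Each returns a list of dicts, best first, with "conf" (0 to 1); they miss things now and then, are a little off and sometimes report something else, mostly with a low value. They report only what shows in the picture. A call takes as long as a camera call.
- models.spot_in(query, camera): "position" ([column, row] in pixels, amid what is visible of it).
- models.tip_of(query, camera): "position" ([column, row] in pixels: a listed point, or the origin of a listed thing).
The state is a dict: "time_s": time; "joint_positions": joint angles; "qvel": joint speeds; "tau": joint torques, N m; "position": TCP position; "tcp_rot": TCP orientation; "force": force on the tool from outside, world axes, zero at the start; "moment": the same for the moment, N m; "opening": opening from 0.0 (shut) to 1.0 (fully open); "grasp_force": force on a finger pad.
Only numpy, scipy, OpenCV 4.12 (cv2) and the standard library are available. Lean on these libraries where they do the work, as an engineer would, in place of code of your own. Each camera call takes 0.05 s, during which the arm holds its last target. There are 200 camera calls.

TASK

Pull the flatbed printer's tray all the way out to its stop. Then take the orange tab of the spring jaw in the tray, pull it towards you until the jaw's pointers stand on the red bands, and keep it there so that a colleague can lay in a plaque: the program finishes while the gripper is still holding the jaw on the mark, with the tray fully out. Leave the other things on the table where they are.

Things in the scene. Friction and masses are not known exactly. Their poses are not given: they have to be found in the camera images.
- printer: Low flatbed printer, white and grey, fixed to the table: 300 mm deep (its x), 300 mm wide (its y), front deck 94 mm high, rear half 144 mm. Origin: foot of its front face, at mid width, on the table; x points into the printer, z up. It stands turned by up to 0.25 rad; tray and jaw slide along its own -x, not exactly the world's.
- tray (a joint): How far the tray is out, m: starts at 0 to 0.02, 0.160 at its stop. It slides along the printer's -x, takes about 3 N to move and stays where it is left. Tray 240 mm wide; its steel floor is 28 mm above the table, its aluminium side rails reach 50 mm, its grey front panel 70 mm.
- tray_handle (a point): Middle of the tray's steel bar handle: a round bar 11 mm thick and 110 mm long, parallel to the front panel, 35 mm in front of it and 60 mm above the table. Can be pinched from above across the bar. Moves with the tray.
- jaw (a joint): How far the blue spring jaw has been pulled towards the tray's front, relative to the tray, m: 0 at rest, 0.080 at its own far stop. It slides along the printer's -x. A spring pulls it back with 3 N at rest and 50 N per m more, 7 N at the far stop; let go, it snaps back to 0.
- jaw_grip (a point): Middle of the orange tab that stands up from the middle of the blue jaw, 66 mm above the table: tab 14 mm thick along the slide, 30 mm wide, top at 82 mm; jaw bar 196 mm across, top at 48 mm. Inside the printer until the tray is out; with the tray at its stop, 50 mm in front of the printer's face at rest. The black pointers at the jaw's two ends are level with it along the slide.
- mark (a point): Point on the tray's centre line midway between the two red bands, one on each side rail (112 mm to either side), each 12 mm long along the slide, 51 mm above the table. The jaw is on the mark when its pointers (so the tab's middle) are level with the bands along the printer's x. The bands ride on the tray, 30 to 62 mm in front of the jaw's resting place, differing from run to run.
- blanks_tray: small open plywood box, 110 x 85 x 45 mm, loose; origin at the centre of its underside. A bystander.
- mug: white ceramic mug, 80 mm across, 90 mm tall, loose; origin at the centre of its underside. A bystander.
- bottle: clear water bottle with black cap, 64 mm across, 190 mm tall, loose; origin at the centre of its underside. A bystander.
- tape_roll: green roll of tape lying flat, 90 mm across, 24 mm tall, loose; origin at the centre of its underside. A bystander.
- jar: amber glass jar with steel lid, 72 mm across, 85 mm tall, loose; origin at the centre of its underside. A bystander.
- stapler: red and black stapler, 130 x 36 x 41 mm, loose; origin at the centre of its underside. A bystander.

How it is judged (in metres and radians):
On the way, in this order (a step that is already met when the one before it is completed fails the run):
1. the tray is out to its stop (value of joint tray above 0.152 m), for 0.2 s.
2. the fingers hold the jaw on the red mark with the tray out (value of joint tray above 0.152 m and x of jaw_grip in the frame of mark between -0.006 and 0.006 m and contact force between the fingers and jaw above 1.5 N), for 0.5 s.
At the end, for the whole second after the job is handed in: The tray is within 8 mm of its stop, the middle of the jaw's tab is within 6 mm of the middle of the red bands along the slide, the jaw is still (under 10 mm/s), and the gripper's fingers are holding it (contact over 1.5 N) (all of step 2 and velocity of joint jaw between -0.01 and 0.01 m/s); the arm keeps its last pose, push and grip.
It fails at once if one of the loose things on the table is shifted by more than 30 mm (distance of any of blanks_tray, mug, bottle, tape_roll, jar, stapler from where it was at the start of the episode above 0.03 m).
It fails at once if one of the loose things is tipped over (angle between any of blanks_tray, mug, bottle, tape_roll, jar, stapler's own z axis and vertical above 0.5 rad).
It also fails if it takes over 54 s, if anything falls off the work surface, if the arm or the gripper's body presses on something with over 40 N, if the wrist force passes 120 N, or if a joint passes its speed limit or range.

## Working session

There is one attempt and no reset: what is moved stays moved. The work goes in short steps, Python scripts to look and compute and a shell command to move; the robot and the scene stay as the last step left them, time stands still between calls to the robot, and variables do not carry over. Pictures are saved under pics/ and viewed, at most 10 in all, crops included, and the job is handed in when it is done.

```bash
mkdir -p pics; cat > h.py <<'E'
from rig import bot,cams,models
import numpy as np,cv2
def ray(cam,px,st=None):
    c=cams.calibration(cam)
    u=cv2.undistortPoints(np.array([[px]],float),np.array(c["mtx"],float),np.array(c["dist_coeffs"],float))[0,0]
    d=np.array([u[0],u[1],1.])
    if "R" in c:
        R=np.array(c["R"]);t=np.array(c["t"]);return -R.T@t,R.T@d
    T=np.array(c["tool_from_camera"]);Rt=np.array(st["tcp_rot"]);p=np.array(st["position"])
    return p+Rt@T[:3,3],Rt@T[:3,:3]@d
def at_z(cam,px,z,st=None):
    o,d=ray(cam,px,st);return o+d*(z-o[2])/d[2]
E
python3 - <<'E'
from h import *
for c in("scene","top"):
    im,d=cams.capture(c);cv2.imwrite(f"pics/{c}0.png",im)
    for q,z in(("tray_handle",.06),("printer",0)):
        for r in models.tip_of(q,c)[:2]: print(c,q,r,at_z(c,r["position"],z).round(3))
s=bot.read_state();print(s["time_s"],s["position"],np.round(s["tcp_rot"],3))
E
```

```text
scene tray_handle {'position': [327.2, 205.9], 'conf': 0.58} [ 0.63  -0.017  0.06 ]
scene printer {'position': [332.8, 228.6], 'conf': 0.87} [ 0.68  -0.018  0.   ]
top tray_handle {'position': [316.7, 191.4], 'conf': 0.73} [ 0.615 -0.02   0.06 ]
top printer {'position': [316.3, 180.5], 'conf': 0.84} [ 0.676 -0.017  0.   ]
0.3 [ 0.15633373 -0.60489781  0.24722345] [[ 0.968  0.25  -0.   ]
 [ 0.25  -0.968  0.001]
 [ 0.    -0.001 -1.   ]]
```

View pics/top0.png

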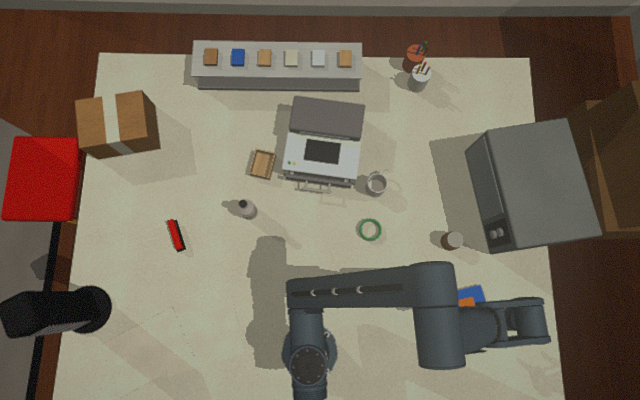

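View pics/scene0.png

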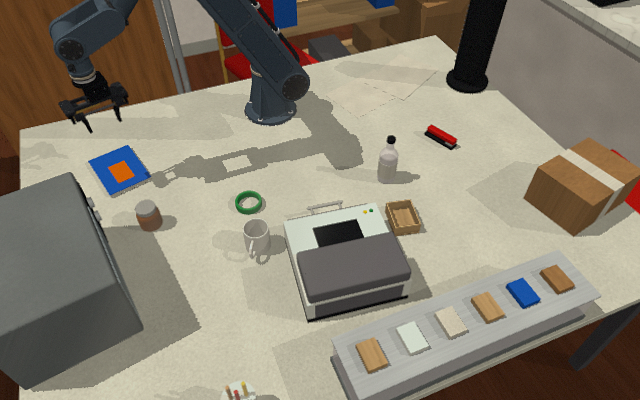

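The handle is at about (316,188) in the top view, with the printer turned slightly. The mug is just right of the printer at (376,184), and the tape roll is at (370,230).

```bash
python3 - <<'E'
from h import *
for n,p,z in(("frontL",(283,178),.094),("frontR",(357,186),.094),("rearL",(293,97),.144),("rearR",(364,103),.144),("hL",(297,188),.06),("hR",(330,191),.06),("tape",(370,230),.02),("mug",(376,184),.05),("box",(261,164),.03),("bottle",(248,209),.05)):
    print(n,at_z("top",p,z).round(3))
print(cams.calibration("wrist")["tool_from_camera"])
E
python3 -m handwheel '[[0.02,0.04,0.01,0,0,0.06],[0.05,0.07,0.02,0,0,0.12],[0.07,0.1,0.03,0,0,0.18],[0.1,0.13,0.03,0,0,0.24],[0.12,0.16,0.03,0,0,0.3],[0.14,0.2,0.03,0,0,0.36],[0.16,0.23,0.03,0,0,0.42],[0.18,0.26,0.03,0,0,0.48]]' -0.4
```

```text
frontL [0.66  0.115 0.094]
frontR [ 0.631 -0.179  0.094]
rearL [0.983 0.08  0.144]
rearR [ 0.961 -0.204  0.144]
hL [0.628 0.06  0.06 ]
hR [ 0.617 -0.073  0.06 ]
tape [ 0.467 -0.237  0.02 ]
mug [ 0.651 -0.26   0.05 ]
box [0.736 0.213 0.03 ]
bottle [0.541 0.255 0.05 ]
[[-3.05880223e-04 -9.59968649e-01 -2.80107301e-01  7.59764137e-02]
 [ 9.99998665e-01 -7.43285673e-04  1.45533918e-03 -8.77503024e-04]
 [-1.60527973e-03 -2.80106482e-01  9.59967594e-01 -1.37962603e-01]
 [ 0.00000000e+00  0.00000000e+00  0.00000000e+00  1.00000000e+00]]
time_s: 0.97
position: [0.3369, -0.3428, 0.2777]
tcp_rot: [[0.345, 0.939, 0.0], [0.939, -0.345, 0.0], [0.0, -0.0, -1.0]]
force: [0.5, 0.1, 0.7]
opening: 0.482
grasp_force: 0.0
```

```bash
python3 -m handwheel '[[0.02,0.03,0,0,0,0.03],[0.05,0.06,0,0,0,0.06],[0.07,0.08,0,0,0,0.09],[0.1,0.11,0,0,0,0.133],[0.12,0.14,0,0,0,0.133],[0.14,0.17,0,0,0,0.133],[0.17,0.2,0,0,0,0.133],[0.19,0.22,0,0,0,0.133]]'
python3 -m handwheel '[[0.03,0.03,0,0,0,0],[0.06,0.06,0,0,0,0],[0.08,0.08,-0.02,0,0,0],[0.09,0.1,-0.04,0,0,0],[0.09,0.1,-0.06,0,0,0],[0.09,0.1,-0.07,0,0,0],[0.09,0.1,-0.07,0,0,0],[0.09,0.1,-0.07,0,0,0]]'
python3 - <<'E'
from h import *
s=bot.read_state();im,d=cams.capture("wrist");cv2.imwrite("pics/w1.png",im)
for r in models.tip_of("tray_handle","wrist")[:2]: print(r,at_z("wrist",r["position"],.06,s).round(4))
E
```

```text
time_s: 1.63
position: [0.5279, -0.1224, 0.2778]
tcp_rot: [[0.09, 0.996, 0.001], [0.996, -0.09, 0.001], [0.001, 0.001, -1.0]]
force: [0.4, -0.8, 0.4]
opening: 0.3
grasp_force: 0.0
time_s: 2.3
position: [0.616, -0.0256, 0.2073]
tcp_rot: [[0.093, 0.996, -0.001], [0.996, -0.093, 0.0], [-0.0, -0.001, -1.0]]
force: [-0.2, 0.9, 0.5]
opening: 0.303
grasp_force: 0.0
{'position': [320.0, 184.3], 'conf': 0.65} [ 0.6193 -0.016   0.06  ]
```

View pics/w1.png

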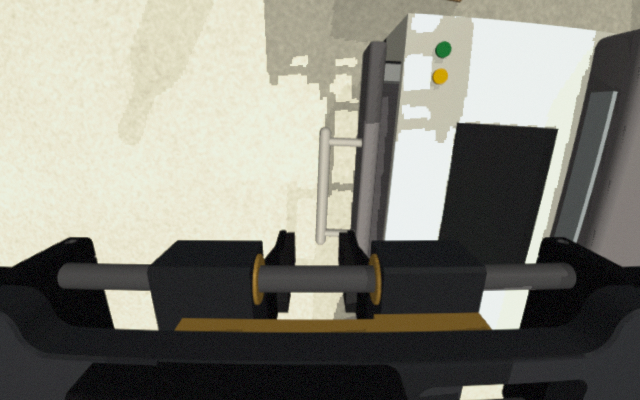

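The bar runs from (325,130) to (320,243), between the open fingers in the slide direction. I'll measure its ends to get the yaw.

```bash
python3 - <<'E'
from h import *
s=bot.read_state()
a,b=[at_z("wrist",p,.06,s) for p in((325,131),(320,241))]
print(a.round(4),b.round(4),(a+b)/2,np.linalg.norm(a-b)); d=a-b;print(np.degrees(np.arctan2(-d[0],d[1])))
for p in ((410,14),(381,300),(397,130)): print(at_z("wrist",p,.094,s).round(4))
E
```

```text
[0.6302 0.0346 0.06  ] [ 0.6152 -0.0786  0.06  ] [ 0.62272342 -0.02198993  0.06      ] 0.11426889274821639
-7.562713850197796
[0.7029 0.12   0.094 ]
[ 0.6715 -0.1338  0.094 ]
[0.6901 0.0319 0.094 ]
```

```bash
python3 -m handwheel '[[0.006,0.004,-0.02,0,0,-0.017],[0.006,0.004,-0.05,0,0,-0.017],[0.006,0.004,-0.08,0,0,-0.017],[0.006,0.004,-0.1,0,0,-0.017],[0.006,0.004,-0.12,0,0,-0.017],[0.006,0.004,-0.14,0,0,-0.017],[0.006,0.004,-0.14,0,0,-0.017],[0.006,0.004,-0.14,0,0,-0.017]]'
python3 -m handwheel '[[0,0,0,0,0,0],[0,0,0,0,0,0],[0,0,0,0,0,0],[0,0,0,0,0,0],[0,0,0,0,0,0],[0,0,0,0,0,0],[0,0,0,0,0,0],[0,0,0,0,0,0]]' -1
```

```text
time_s: 3.07
position: [0.6225, -0.0218, 0.068]
tcp_rot: [[0.127, 0.992, -0.0], [0.992, -0.127, 0.0], [-0.0, -0.0, -1.0]]
force: [-0.6, -0.4, 0.3]
opening: 0.302
grasp_force: 0.0
time_s: 3.73
position: [0.6227, -0.0213, 0.0692]
tcp_rot: [[0.126, 0.992, 0.001], [0.992, -0.126, -0.001], [-0.0, 0.001, -1.0]]
force: [-1.4, -0.2, 6.3]
opening: 0.113
grasp_force: 30.0
```

```bash
python3 -m handwheel '[[-0.01,0.0013,0,0,0,0],[-0.025,0.0032,0,0,0,0],[-0.04,0.005,0,0,0,0],[-0.055,0.007,0,0,0,0],[-0.07,0.009,0,0,0,0],[-0.085,0.0108,0,0,0,0],[-0.1,0.0127,0,0,0,0],[-0.11,0.014,0,0,0,0]]'
python3 -m handwheel '[[-0.005,0.0006,0,0,0,0],[-0.01,0.0013,0,0,0,0],[-0.015,0.0019,0,0,0,0],[-0.02,0.0025,0,0,0,0],[-0.023,0.0029,0,0,0,0],[-0.026,0.0033,0,0,0,0],[-0.028,0.0035,0,0,0,0],[-0.03,0.0038,0,0,0,0]]'
```

```text
time_s: 4.4
position: [0.5147, -0.0072, 0.0692]
tcp_rot: [[0.126, 0.992, 0.008], [0.992, -0.126, -0.001], [-0.0, 0.008, -1.0]]
force: [3.6, 2.8, 2.9]
opening: 0.121
grasp_force: 30.0
time_s: 5.07
position: [0.4857, -0.0035, 0.0691]
tcp_rot: [[0.126, 0.992, 0.008], [0.992, -0.126, -0.001], [0.0, 0.008, -1.0]]
force: [3.5, 3.0, 8.8]
opening: 0.116
grasp_force: 30.0
```

Still free (about 3.5 N), so I'll keep pulling in small steps until the stop.

```bash
python3 -m handwheel '[[-0.002,0.0003,0,0,0,0],[-0.004,0.0005,0,0,0,0],[-0.006,0.0008,0,0,0,0],[-0.007,0.0009,0,0,0,0],[-0.008,0.001,0,0,0,0],[-0.009,0.0011,0,0,0,0],[-0.01,0.0013,0,0,0,0],[-0.01,0.0013,0,0,0,0]]'
python3 - <<'E'
from h import *
print(bot.read_state()["force"])
E
```

```text
time_s: 5.73
position: [0.4755, -0.0022, 0.0691]
tcp_rot: [[0.126, 0.992, 0.008], [0.992, -0.126, -0.001], [-0.0, 0.008, -1.0]]
force: [2.7, 3.1, 8.6]
opening: 0.112
grasp_force: 30.0
[2.69937867 3.05754567 8.62525288]
```

```bash
python3 -m handwheel '[[-0.001,0.0001,0,0,0,0],[-0.002,0.0003,0,0,0,0],[-0.003,0.0004,0,0,0,0],[-0.004,0.0005,0,0,0,0],[-0.005,0.0006,0,0,0,0],[-0.006,0.0008,0,0,0,0],[-0.006,0.0008,0,0,0,0],[-0.006,0.0008,0,0,0,0]]'
```

```text
time_s: 6.4
position: [0.4721, -0.0017, 0.0691]
tcp_rot: [[0.127, 0.992, 0.013], [0.992, -0.127, -0.002], [-0.0, 0.013, -1.0]]
force: [7.2, 5.1, 5.9]
opening: 0.115
grasp_force: 30.0
```

```bash
python3 -m handwheel '[[-0.001,0.0001,0,0,0,0],[-0.002,0.0003,0,0,0,0],[-0.003,0.0004,0,0,0,0],[-0.004,0.0005,0,0,0,0],[-0.004,0.0005,0,0,0,0],[-0.004,0.0005,0,0,0,0],[-0.004,0.0005,0,0,0,0],[-0.004,0.0005,0,0,0,0]]'
```

```text
time_s: 7.07
position: [0.472, -0.0018, 0.0692]
tcp_rot: [[0.128, 0.992, 0.021], [0.992, -0.128, -0.003], [-0.0, 0.021, -1.0]]
force: [12.8, 5.9, -0.7]
opening: 0.111
grasp_force: 30.0
```

The tray is at its stop: no motion and the force rose to 13 N. I'll release, lift and look at the jaw.

```bash
python3 -m handwheel '[[0,0,0,0,0,0],[0.001,0,0,0,0,0],[0.002,0,0,0,0,0],[0.003,0,0,0,0,0],[0.003,0,0,0,0,0],[0.003,0,0.01,0,0,0],[0.003,0,0.03,0,0,0],[0.003,0,0.06,0,0,0]]' -0.3
python3 -m handwheel '[[0.02,0,0.03,0,0,0],[0.04,0,0.06,0,0,0],[0.06,0,0.08,0,0,0],[0.08,-0.01,0.1,0,0,0],[0.1,-0.01,0.1,0,0,0],[0.12,-0.01,0.1,0,0,0],[0.12,-0.01,0.1,0,0,0],[0.12,-0.01,0.1,0,0,0]]' -0.2
python3 - <<'E'
from h import *
s=bot.read_state();im,d=cams.capture("wrist");cv2.imwrite("pics/w2.png",im)
print(s["position"])
for q,z in (("tray_handle",.06),("jaw_grip",.066),("mark",.051)):
  for r in models.tip_of(q,"wrist")[:2]: print(q,r,at_z("wrist",r["position"],z,s).round(4))
E
```

```text
time_s: 7.73
position: [0.4626, -0.0003, 0.1261]
tcp_rot: [[0.126, 0.992, -0.008], [0.992, -0.126, 0.002], [0.001, -0.008, -1.0]]
force: [0.4, -0.5, 0.5]
opening: 0.349
grasp_force: 0.0
time_s: 8.4
position: [0.5844, -0.0107, 0.2266]
tcp_rot: [[0.126, 0.992, -0.003], [0.992, -0.126, 0.0], [0.0, -0.003, -1.0]]
force: [0.1, 0.0, -0.4]
opening: 0.405
grasp_force: 0.0
[ 0.58441371 -0.01067708  0.22661761]
tray_handle {'position': [210.6, 192.7], 'conf': 0.69} [ 4.688e-01 -1.000e-04  6.000e-02]
jaw_grip {'position': [363.0, 195.2], 'conf': 0.79} [ 0.6311 -0.0217  0.066 ]
```

View pics/w2.png

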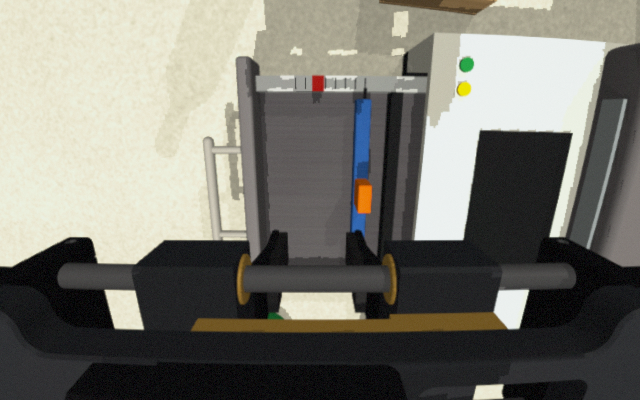

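The jaw tab is at (363,196), its pointer at (365,92), and the left red band at (318,83). Next I'll measure the band-to-pointer distance along the slide.

```bash
python3 - <<'E'
from h import *
s=bot.read_state();im=cv2.imread("pics/w2.png");h=cv2.cvtColor(im,cv2.COLOR_BGR2HSV)
u=np.array([np.cos(np.radians(-7.25)),np.sin(np.radians(-7.25)),0])
m=((h[...,0]<5)|(h[...,0]>174))&(h[...,1]>150)&(h[...,2]>80);m[:, :280]=0;m[:,350:]=0;m[110:]=0
y,x=np.nonzero(m);print(x.min(),x.max(),y.min(),y.max(),len(x))
b=at_z("wrist",(x.mean(),y.mean()),.051,s)
o=(h[...,0]>5)&(h[...,0]<18)&(h[...,1]>180)&(h[...,2]>200);o[:150]=0;o[230:]=0;yo,xo=np.nonzero(o);print(xo.min(),xo.max(),yo.min(),yo.max())
p=at_z("wrist",(365,92),.050,s);t=np.array([.6311,-.0217,.066])
print(b,p,"band u",b@u,"ptr u",p@u,"tab u",t@u)
cv2.imwrite("pics/w2c.png",cv2.resize(im[60:240,290:430],None,fx=4,fy=3.3,interpolation=2)[:600])
E
```

```text
313 323 76 90 160
358 371 186 212
[0.59692834 0.09659385 0.051     ] [0.64344358 0.08215045 0.05      ] band u 0.5799658211047085 ptr u 0.6279319145392395 tab u 0.6287928413731155
```

View pics/w2c.png

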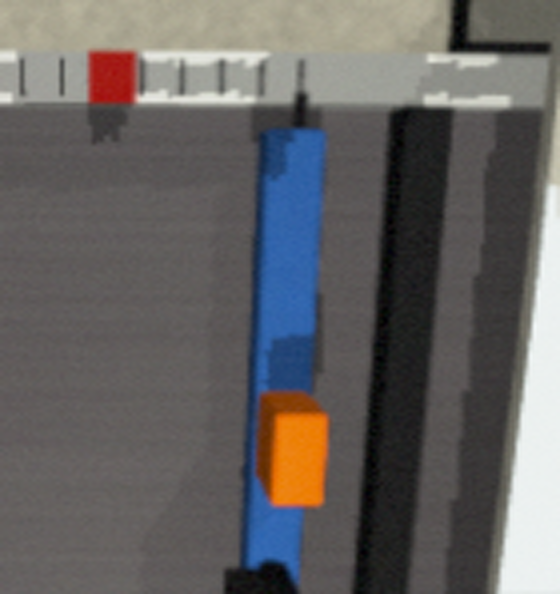

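Pointer to band is about 47.5 mm: the calibrated measure gives 48.0 and the rail's ticks give 47.2. Now I'll go down on the tab and grip it.

```bash
python3 -m handwheel '[[0.02,-0.005,0,0,0,0],[0.046,-0.011,-0.01,0,0,0],[0.046,-0.011,-0.04,0,0,0],[0.046,-0.011,-0.07,0,0,0],[0.046,-0.011,-0.1,0,0,0],[0.046,-0.011,-0.12,0,0,0],[0.046,-0.011,-0.135,0,0,0],[0.046,-0.011,-0.148,0,0,0]]'
python3 -m handwheel '[[0,0,0,0,0,0],[0,0,0,0,0,0],[0,0,0,0,0,0],[0,0,0,0,0,0],[0,0,0,0,0,0],[0,0,0,0,0,0],[0,0,0,0,0,0],[0,0,0,0,0,0]]' -1
```

```text
time_s: 9.27
position: [0.6296, -0.0214, 0.0777]
tcp_rot: [[0.126, 0.992, -0.003], [0.992, -0.126, 0.001], [0.0, -0.003, -1.0]]
force: [0.0, -0.1, -0.2]
opening: 0.4
grasp_force: 0.0
time_s: 9.93
position: [0.6317, -0.0218, 0.0809]
tcp_rot: [[0.126, 0.992, 0.001], [0.992, -0.126, -0.0], [-0.0, 0.001, -1.0]]
force: [-2.7, -0.5, 6.2]
opening: 0.159
grasp_force: 30.0
```

```bash
python3 -m handwheel '[[-0.005,0.0006,0,0,0,0],[-0.012,0.0015,0,0,0,0],[-0.02,0.0025,0,0,0,0],[-0.028,0.0035,0,0,0,0],[-0.036,0.0045,0,0,0,0],[-0.042,0.0053,0,0,0,0],[-0.0475,0.006,0,0,0,0],[-0.0475,0.006,0,0,0,0]]'
python3 - <<'E'
from h import *
s=bot.read_state();im,d=cams.capture("wrist");print(s["position"])
h=cv2.cvtColor(im,cv2.COLOR_BGR2HSV)
m=((h[...,0]<5)|(h[...,0]>174))&(h[...,1]>150)&(h[...,2]>80);m[150:]=0
n,l,st,c=cv2.connectedComponentsWithStats(m.astype(np.uint8))
print(st[1:][st[1:,4]>30],c[1:][st[1:,4]>30])
cv2.imwrite("pics/w3.png",cv2.resize(im[0:200,200:440],None,fx=3.2,fy=3,interpolation=2))
E
```

```text
time_s: 10.6
position: [0.585, -0.0157, 0.0809]
tcp_rot: [[0.126, 0.992, 0.005], [0.992, -0.126, -0.001], [-0.0, 0.005, -1.0]]
force: [5.2, 1.7, 4.2]
opening: 0.162
grasp_force: 30.0
[ 0.58499229 -0.01573385  0.08093948]
[[304  28  23  32 662]] [[314.41993958  42.82930514]]
```

View pics/w3.png

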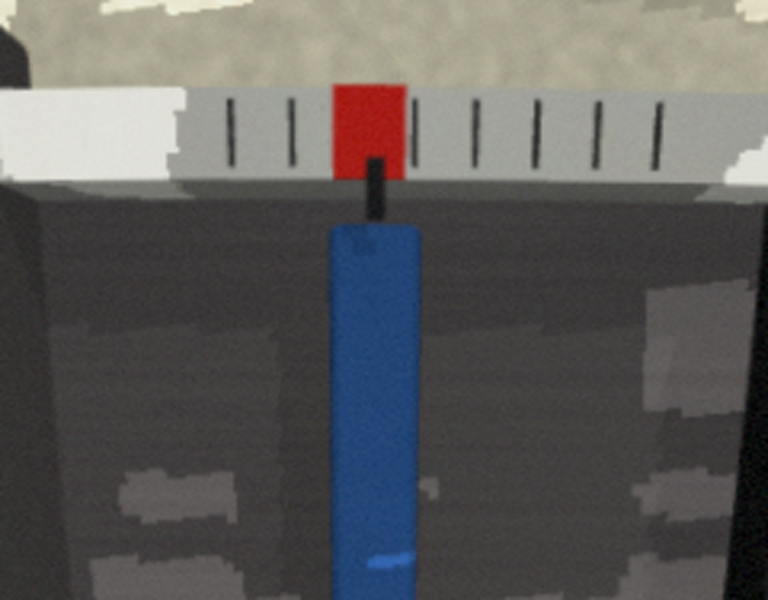

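The pointer (375) is within 1 mm of the middle of the red band (333–407, centre 370). I'll nudge it, hold, check and hand in.

```bash
python3 -m handwheel '[[-0.0008,0.0001,0,0,0,0],[-0.0008,0.0001,0,0,0,0],[-0.0008,0.0001,0,0,0,0],[-0.0008,0.0001,0,0,0,0],[-0.0008,0.0001,0,0,0,0],[-0.0008,0.0001,0,0,0,0],[-0.0008,0.0001,0,0,0,0],[-0.0008,0.0001,0,0,0,0]]'
python3 -m handwheel '[[0,0,0,0,0,0],[0,0,0,0,0,0],[0,0,0,0,0,0],[0,0,0,0,0,0],[0,0,0,0,0,0],[0,0,0,0,0,0],[0,0,0,0,0,0],[0,0,0,0,0,0]]'
python3 - <<'E'
from h import *
s=bot.read_state();im,d=cams.capture("wrist")
h=cv2.cvtColor(im,cv2.COLOR_BGR2HSV)
m=((h[...,0]<5)|(h[...,0]>174))&(h[...,1]>150)&(h[...,2]>80);m[150:]=0
x=np.nonzero(m[30:50])[1];g=im[64:70,300:335].max(2).mean(0)
k=np.nonzero(im[54:59,304:328].max(2).mean(0)<60)[0]+304
print("band",x.min(),x.max(),"pointer",k)
for r in models.tip_of("tray_handle","wrist")[:1]: print(at_z("wrist",r["position"],.06,s))
print("hand to old handle along slide ok", s["position"], s["grasp_force"])
E
```

```text
time_s: 11.32
position: [0.5853, -0.0158, 0.0809]
tcp_rot: [[0.126, 0.992, 0.007], [0.992, -0.126, -0.001], [0.0, 0.007, -1.0]]
force: [5.3, 1.3, 5.6]
opening: 0.154
grasp_force: 30.1
time_s: 11.98
position: [0.5853, -0.0158, 0.0809]
tcp_rot: [[0.126, 0.992, 0.007], [0.992, -0.126, -0.001], [0.0, 0.007, -1.0]]
force: [5.0, 1.9, 4.8]
opening: 0.158
grasp_force: 30.1
band 304 325 pointer [315 316 317 318 319]
hand to old handle along slide ok [ 0.58531632 -0.01579201  0.0809002 ] 30.07047033010167
```

```bash
python3 -c "
from rig import bot
print(bot.hand_in())"
```

```text
the job is handed in; nothing more can be done
None
```

I pulled the tray out to its stop and handed the job in with the gripper still holding the jaw, its pointer about 1.3 mm from the centre of the red band (6 mm allowed); no verdict came back, and I took no final picture of the loose things.

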